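Unload the glue-up in the art studio

TASK

The glue has set, so take the pressing stack apart from the top down: first put the steel weight flat in its felt-lined tray, then lay the plywood caul squarely and centred across the two battens of its rest. After that lay the cardboard piece in the middle of the wire drying rack, lengthwise along it, and the white foam piece in the middle of the round sculpting turntable, ready for carving. Set everything down flat rather than dropping it, keep the two glued pieces level, and leave the mug and the drinks can where they are.

Things in the scene. Friction and masses are not known exactly. Their poses are not given: they have to be found in the camera images.
- weight: Press weight, 0.65-0.9 kg: dark steel bar 120 x 36 x 22 mm with a red bar handle on two posts above it, to grip across its width (along y), tips above the steel bar. Handle 84 long (x), 22 wide, from 34 to 56 mm above the weight's underside, centred. Origin: centre of underside; x along its length, z up. At the start it lies along the caul, its underside 59 mm above the table.
- caul: Caul (pressing board): plywood strip 190 x 56 x 15 mm, blue tape round each end, 0.09-0.14 kg. Origin: centre of underside; x along its length, z up. At the start it bridges the two glued pieces crosswise, underside 44 mm above the table; under its middle a gap of about 50 mm between the pieces lets fingers closing across its width (y) reach lower than its underside.
- cardboard_piece: Glued brown honeycomb-cardboard piece: long octagon 150 x 56 mm (corners cut by 18 mm), 32 mm thick, flat, 0.04-0.085 kg. Origin: centre of underside; x along its length, z up. At the start it lies under one end of the caul on a grey board 12 mm thick, parallel to the foam piece, centres about 108 mm apart, about 50 mm free between their long sides.
- foam_piece: Glued white foam piece: oblong 112 x 56 mm with round ends, 32 mm thick, flat top and bottom, 0.03 to 0.06 kg. Origin: centre of its underside; x along its length, z up. At the start it lies under the other end of the caul on the same 12 mm board.
- weight_tray: Fixed tray for the weight: dark wood, green felt inside, 168 x 84 mm outside, 148 x 64 mm inside, felt 8 mm and rim 18 mm above the table. Origin: centre of its underside, on the table; x along its length.
- caul_rest: Fixed rest for the caul: white board 190 x 90 x 6 mm with two brown wooden battens across it, each 18 mm wide and 90 mm long (along y), at x = +68 and -68 mm, tops 24 mm above the table. Between them 118 mm is free for fingers down to the board. Origin: centre of its underside, on the table; x along its length, the way the caul is to lie.
- wire_rack: Fixed steel wire drying rack 200 x 110 mm on four feet, top of its wires 25 mm above the table. Origin: its centre, at table height; x along its length, the way the cardboard piece is to lie.
- wheel: Fixed sculpting turntable (locked, does not turn): dark steel disc 170 mm across with three fine concentric rings, its flat top 45 mm above the table, on a grey foot. Origin: its axis, at table height.
- mug: White mug, 80 mm across, 90 mm high, loose, standing; to be left alone. Origin: centre of its underside.
- drink_can: Red drinks can, 66 mm across, 115 mm high, loose, standing; to be left alone. Origin: centre of its underside.
Not all that is in view belongs to the job. Leave any orange or purple look-alike of the cardboard_piece alone.

How it is judged:
On the way, in this order (a step that is already met when the one before it is completed fails the run):
1. the weight lies flat in its tray (horizontal distance between weight and weight_tray below 0.02 m and z of weight in the frame of weight_tray between 0.002 and 0.014 m and angle between weight's own z axis and vertical below 0.1 rad), for 0.2 s.
2. the caul lies across both battens of its rest (horizontal distance between caul and caul_rest below 0.015 m and z of caul in the frame of caul_rest between 0.018 and 0.03 m and angle between caul's own z axis and vertical below 0.1 rad and angle between the x axis of caul and the x axis of caul_rest, either way round below 0.17 rad), for 0.2 s.
3. the cardboard piece lies on the wire rack and the foam piece on the turntable (horizontal distance between cardboard_piece and wire_rack below 0.015 m and z of cardboard_piece in the frame of wire_rack between 0.019 and 0.031 m and angle between each of cardboard_piece, foam_piece's own z axis and vertical below 0.1 rad and angle between the x axis of cardboard_piece and the x axis of wire_rack, either way round below 0.17 rad and horizontal distance between foam_piece and wheel below 0.015 m and z of foam_piece in the frame of wheel between 0.039 and 0.051 m), for 0.2 s.
At the end, for the whole second after the job is handed in: Weight flat in its tray (centres within 20 mm); caul flat on both battens and cardboard flat on the wire rack, each centred within 15 mm and within 0.17 rad of the target's length; foam flat on the turntable within 15 mm of its axis; all upright, at rest and let go (all of step 1 and all of step 2 and all of step 3 and linear speed of each of weight, caul, cardboard_piece, foam_piece below 0.02 m/s and angular speed of each of weight, caul, cardboard_piece, foam_piece below 0.2 rad/s and contact force between each of weight, caul, cardboard_piece, foam_piece and the fingers below 0.1 N); the robot touches nothing.
It fails at once if one of the four things is dropped or thrown (faster than 0.6 m/s while nothing touches it) ((linear speed of weight above 0.6 m/s and contact force between weight and anything else below 0.05 N) or (linear speed of caul above 0.6 m/s and contact force between caul and anything else below 0.05 N) or (linear speed of cardboard_piece above 0.6 m/s and contact force between cardboard_piece and anything else below 0.05 N) or (linear speed of foam_piece above 0.6 m/s and contact force between foam_piece and anything else below 0.05 N)).
It fails at once if a glued piece is tipped by more than 0.5 rad (angle between any of cardboard_piece, foam_piece's own z axis and vertical above 0.5 rad).
It fails at once if the mug or the drinks can is shifted by more than 20 mm (distance of any of mug, drink_can from where it was at the start of the episode above 0.02 m).
It also fails if it takes over 128 s, if anything falls off the work surface, if the arm or the gripper's body presses on something with over 40 N, if the wrist force passes 120 N, or if a joint passes its speed limit or range.

ROBOT

A 6-joint arm with a two-finger parallel gripper is mounted at the origin on the work surface. World frame = base frame: x ahead of the robot, y to its left, z up, the work surface at z = 0. Lengths are in m, angles in rad, forces in N, time in s.
With the tool pointing down it reaches from about 0.325 to 0.9 m from the base axis. Payload 6.1 kg.
Tool frame: the origin (TCP) lies at the very end of the fingers, on their centre line; the grasp point (between the pads) lies 19 mm behind it; z points along the fingers, y is the line along which they close (so a half turn about z gives the same grasp; the last joint's range is limited). The gripper opens to 85 mm and grips with 20 to 120 N. Pads are 22 mm wide; open, the fingers measure 114 mm over their backs; the gripper's body (76 mm by 85 mm) begins 54 mm behind the grasp point. The pads swing forward as they close: fully open they stand 13 mm farther back than shut.
Start: joints at [1.069, 0.22, 1.526, -0, 1.395, -0.126], TCP at [0.229, 0.581, 0.231] pointing down, gripper open.
Joint ranges: [-2.98, 2.98], [-0.91, 2.08], [0.09, 2.57], [-1.24, 4.39], [0.2, 2.65], [-2.68, 2.68]. Speed limits (rad/s): [2.57, 2.57, 3.01, 3.14, 3.14, 3.14].

INTERFACE

Orientations are given as [roll, pitch, yaw] about the fixed x, y, z axes, in that order (R = Rz(yaw) Ry(pitch) Rx(roll)).
In Python, from plant import bot gives the robot as it stands. The module is installed in compiled form; this text tells all that it offers.
- The arm moves only by the shell command python3 -m handwheel 'ROWS' [FORCE]. ROWS is a JSON list of rows, 1 to 20 of them, each of 5 numbers: dx, dy, dz in m, then a turn about the tool's z in rad, then the opening from 0.0 (shut) to 1.0 (fully open); each row shifts and turns the commanded pose from where the row before left it, along the tool's axes as they then stand; what a row does not reach is not made up. A row lasts 1/8 s, in which the tool goes at most 0.0625 m and 0.188 rad, less where a joint would pass 70% of its speed; a pose out of reach is approached as far as the arm can. The fingers move at their own pace and stop on an object; FORCE is the grip in N (left out, the last holds). Time passes only in rows, so rows that do not move let the fingers close. It prints the time, the measured TCP pose, the force, the opening and the grip force at its end.
- bot.get_state(): the state, without advancing time (a new reading comes with each control period).
- bot.grab_frame(name): name is "scene" or "top" or "wrist"; returns the picture (400x640x3 uint8, red, green, blue); there is no depth.
- bot.calibration(name): a dict with "camera_matrix" (3x3 intrinsics, pixels), "R" (3x3) and "t" (3): a world point X has camera coordinates R X + t. Camera axes: x right, y down, z forward; pixel columns grow to the right and rows downward; lengths in m; the calibration is good to about 2 mm. A picture is of the moment at which its call begins: read the wrist's pose just before it. calibration takes no time and is no camera call; for the wrist camera it gives the pose at the moment of the call.
- bot.close_job(): hands the job in; it is judged then, once.
The state is a dict: "clock": time; "q": joint angles; "joint_vel": joint speeds; "joint_torque": joint torques, N m; "tcp_pos": TCP position; "orientation": TCP orientation; "wrist_force": force on the tool from outside, world axes, zero at the start; "wrist_torque": the same for the moment, N m; "gripper_width": opening from 0.0 (shut) to 1.0 (fully open); "grip_force": force on a finger pad.
Only numpy, scipy, OpenCV 4.12 (cv2) and the standard library are available. Lean on these libraries where they do the work, as an engineer would, in place of code of your own. Each camera call takes 0.05 s, during which the arm holds its last target. There are 200 camera calls.

## Working session

There is one attempt and no reset: what is moved stays moved. The work goes in short steps, Python scripts to look and compute and a shell command to move; the robot and the scene stay as the last step left them, time stands still between calls to the robot, and variables do not carry over. Pictures are saved under pics/ and viewed, at most 14 in all, crops included, and the job is handed in when it is done.

```bash
mkdir -p pics; ls
python3 - <<'E'
from plant import bot
import cv2,numpy as np
for n in("scene","top"):
    f=bot.grab_frame(n); cv2.imwrite(f"pics/{n}0.png",f[:,:,::-1]); c=bot.calibration(n); print(n,np.round(c["camera_matrix"],1).tolist(),np.round(c["R"],3).tolist(),np.round(c["t"],3).tolist())
s=bot.get_state(); print(s["tcp_pos"],s["orientation"],s["clock"])
E
```

```text
pics
scene [[491.7, 0.0, 322.9], [0.0, 491.7, 197.9], [0.0, 0.0, 1.0]] [[-0.622, 0.783, -0.014], [0.673, 0.525, -0.52], [-0.4, -0.333, -0.854]] [0.338, -0.275, 1.563]
top [[464.0, 0.0, 316.0], [0.0, 464.0, 195.6], [0.0, 0.0, 1.0]] [[-0.009, -1.0, -0.003], [-0.98, 0.009, -0.198], [0.198, 0.001, -0.98]] [-0.021, 0.483, 1.335]
[0.22913345 0.58087589 0.23027078] [-3.13977736e+00 -1.92247365e-04  2.76574545e+00] 0.1
```

View pics/scene0.png

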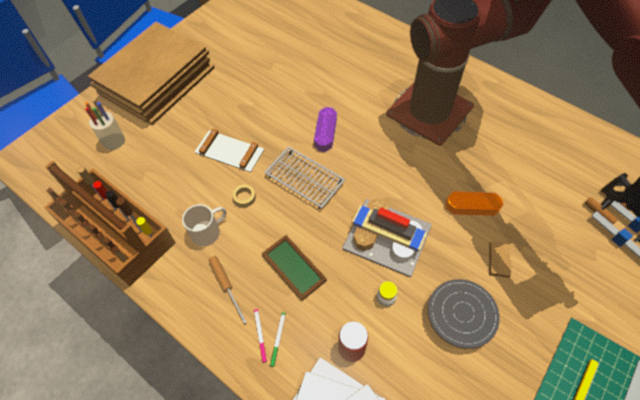

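View pics/top0.png

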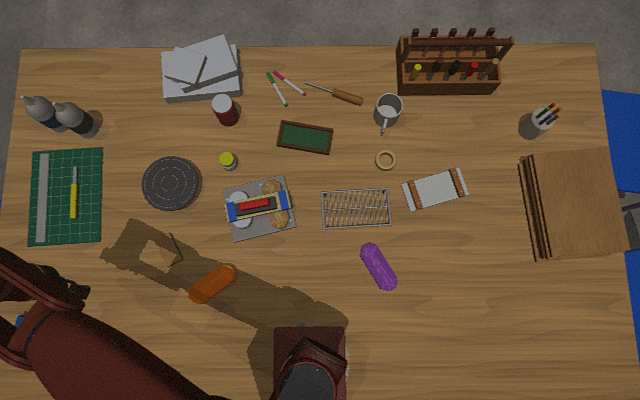

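The scene view shows the stack at (390,235), tray (294,267), rest (230,150), rack (305,178), wheel (463,314), mug (200,222) and can (353,340). In the top view they are at stack (258,207), tray (305,138), rest (435,189), rack (356,208), wheel (171,183), mug (388,112) and can (226,110). Next I get rough positions from the two views.

```bash
cat > h.py <<'E'
import numpy as np,cv2
from plant import bot
def ray(c,uv):
    K,R,t=[np.array(c[k],float) for k in("camera_matrix","R","t")]
    uv=np.atleast_2d(uv).astype(float)
    d=np.c_[uv,np.ones(len(uv))]@np.linalg.inv(K).T@R
    return -R.T@t,d/np.linalg.norm(d,axis=1)[:,None]
def plane(c,uv,z):
    o,d=ray(c,uv); return o+d*((z-o[2])/d[:,2])[:,None]
def tri(c1,u1,c2,u2):
    o1,d1=ray(c1,u1);o2,d2=ray(c2,u2);d1=d1[0];d2=d2[0]
    s=np.linalg.lstsq(np.c_[d1,-d2],o2-o1,rcond=None)[0]
    a=o1+s[0]*d1;b=o2+s[1]*d2
    return (a+b)/2,np.linalg.norm(a-b)
def proj(c,X):
    K,R,t=[np.array(c[k],float) for k in("camera_matrix","R","t")]
    p=(np.atleast_2d(X)@R.T+t)@K.T; return p[:,:2]/p[:,2:]
def blob(img,lo,hi,roi=None,close=0):
    "largest blob in an RGB picture with HSV range; returns contour"
    h=cv2.cvtColor(img,cv2.COLOR_RGB2HSV);m=cv2.inRange(h,np.array(lo),np.array(hi))
    if roi is not None:
        k=np.zeros_like(m);x0,y0,x1,y1=roi;k[y0:y1,x0:x1]=1;m*=k
    if close:m=cv2.morphologyEx(m,cv2.MORPH_CLOSE,np.ones((close,close),np.uint8))
    cs,_=cv2.findContours(m,cv2.RETR_EXTERNAL,cv2.CHAIN_APPROX_NONE)
    return max(cs,key=cv2.contourArea)
def rectw(c,cnt,z):
    "min-area rectangle of a contour cast on plane z: centre, long,short, yaw of long side"
    P=plane(c,cnt.reshape(-1,2),z)[:,:2].astype(np.float32)
    (x,y),(w,h),a=cv2.minAreaRect(P)
    if w<h:w,h,a=h,w,a+90
    a=(np.deg2rad(a)+np.pi/2)%np.pi-np.pi/2
    return np.round([x,y,w,h,a],4)
E
python3 - <<'E'
from h import *
A,B=bot.calibration("scene"),bot.calibration("top")
for n,a,b in(("handle",(393,217),(254,204)),("tray",(294,267),(305,138)),("rest",(230,150),(435,189)),("rack",(305,178),(356,208)),("wheel",(463,314),(171,183)),("mugtop",(201,218),(389,107)),("can top",(353,336),(223,103)),("jar",(388,290),(227,159)),("purple",(325,128),(378,266)),("orange",(475,203),(212,284))):
    p,e=tri(A,a,B,b);print(n,p.round(3),round(e,4))
print("capsule frame",bot.calibration("wrist")["t"])
S=cv2.imread("pics/scene0.png")[:,:,::-1];T=cv2.imread("pics/top0.png")[:,:,::-1]
red=((0,150,120),(8,255,255))
for c,i,r in((A,S,(360,190,440,280)),(B,T,(215,175,300,245))):
    try:k=blob(i,(0,150,90),(8,255,255),r);print("handle",rectw(c,k,.115))
    except Exception as e:print(e)
g=((45,60,30),(85,255,200))
for c,i,r in((A,S,(250,230,335,305)),(B,T,(270,110,340,160))):
    k=blob(i,*g,r);print("felt",rectw(c,k,.008),cv2.minAreaRect(k)[0])
cs=[cv2.resize(T[165:250,210:300],None,fx=5,fy=5,interpolation=2),cv2.resize(S[190:280,340:435],None,fx=4,fy=4.72,interpolation=2)]
cs[1]=cv2.resize(cs[1],(350,425));cv2.imwrite("pics/crop.png",np.hstack(cs)[:,:,::-1])
E
```

```text
handle [0.448 0.151 0.11 ] 0.0007
tray [0.676 0.008 0.008] 0.0012
rest [ 0.507 -0.389  0.012] 0.0036
rack [ 0.449 -0.144  0.017] 0.0047
wheel [0.528 0.415 0.037] 0.0045
mugtop [ 0.744 -0.246  0.086] 0.0045
can top [0.752 0.249 0.111] 0.0041
jar [0.596 0.243 0.057] 0.0025
purple [ 0.275 -0.206  0.028] 0.0001
orange [0.226 0.283 0.023] 0.0034
capsule frame [-0.6241888  -0.03364147  0.37774669]
handle [ 0.4512  0.152   0.0829  0.0276 -1.3886]
handle [ 0.4488  0.1522  0.0827  0.0204 -1.379 ]
felt [0.6747 0.0048 0.1449 0.0605 1.381 ] (293.77459716796875, 266.1983642578125)
felt [0.681  0.0088 0.1469 0.0611 1.3874] (304.53759765625, 136.65872192382812)
```

View pics/crop.png

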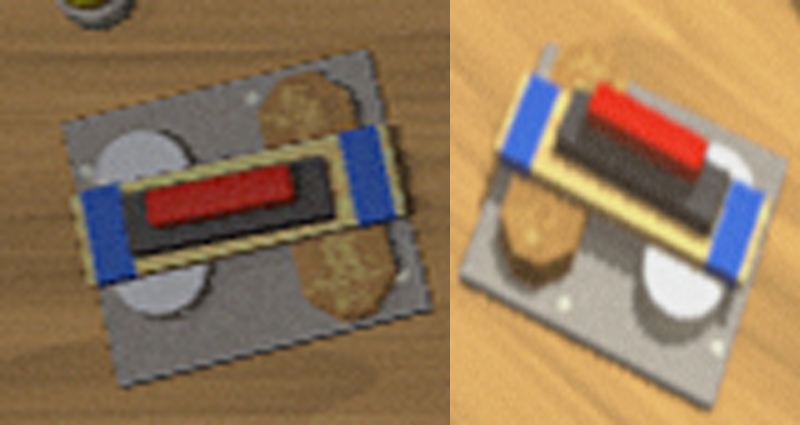

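The crop shows the red handle lying along the caul, with foam at the left (+y) and cardboard at the right (−y). The handle top is at (0.45, 0.152, 0.11), which agrees with the expected 0.115. Now I move above the stack for a close look.

```bash
cat >> h.py <<'E'
def go(x,y,z,yaw=None):
    "print the distance to a target in the tool's axes"
    from scipy.spatial.transform import Rotation as Ro
    s=bot.get_state();R=Ro.from_euler("xyz",s["orientation"]).as_matrix()
    d=R.T@(np.array([x,y,z])-s["tcp_pos"]);cy=s["orientation"][2]
    tu=0 if yaw is None else -((yaw-cy+np.pi)%(2*np.pi)-np.pi)
    print("go: d",d.round(4),"turn",round(tu,4),"| tcp",s["tcp_pos"].round(4),"yaw",round(cy,4),"t",round(s["clock"],2),"F",np.round(s["wrist_force"],1),"w",round(s["gripper_width"],3),"g",round(s["grip_force"],1))
E
python3 -m handwheel '[[-0.0363,-0.0318,0,0,1],[-0.0363,-0.0318,0,0,1],[-0.0363,-0.0318,0,0,1],[-0.0363,-0.0318,0,0,1],[-0.0363,-0.0318,0,0,1],[-0.0363,-0.0318,0,0,1],[-0.0363,-0.0318,0,0,1],[-0.0363,-0.0318,0,0,1],[-0.0363,-0.0318,0,0,1],[-0.0363,-0.0318,0,0,1],[0,0,0,0.168,1],[0,0,0,0.168,1],[0,0,0,0.168,1],[0,0,0,0.168,1],[0,0,0,0.168,1],[0,0,0,0.168,1],[0,0,0,0,1],[0,0,0,0,1]]' 60
python3 - <<'E'
from h import *
c=bot.calibration("wrist");f=bot.grab_frame("wrist");cv2.imwrite("pics/w1.png",f[:,:,::-1])
print(np.array(c["camera_matrix"]).round(1).tolist(),"cam at",(-np.array(c["R"]).T@c["t"]).round(4),"axis",np.array(c["R"])[2].round(3))
print("handle",rectw(c,blob(f,(0,150,60),(8,255,255)),.115))
go(.45,.152,.23,1.757)
E
```

```text
clock: 2.35
tcp_pos: [0.4502, 0.1523, 0.2311]
orientation: [-3.141, -0.0, 1.761]
wrist_force: [-0.7, -0.1, 0.8]
gripper_width: 1.002
grip_force: 0.0
[[348.1, 0.0, 320.7], [0.0, 348.1, 194.7], [0.0, 0.0, 1.0]] cam at [0.4365 0.2179 0.3733] axis [ 0.051 -0.258 -0.965]
handle [ 0.4477  0.1549  0.0826  0.0212 -1.3723]
go: d [-0.0003 -0.0003  0.0012] turn 0.0034 | tcp [0.4502 0.1523 0.2312] yaw 1.7604 t 2.4 F [ 0.2 -0.3 -0. ] w 0.998 g 0.0
```

View pics/w1.png

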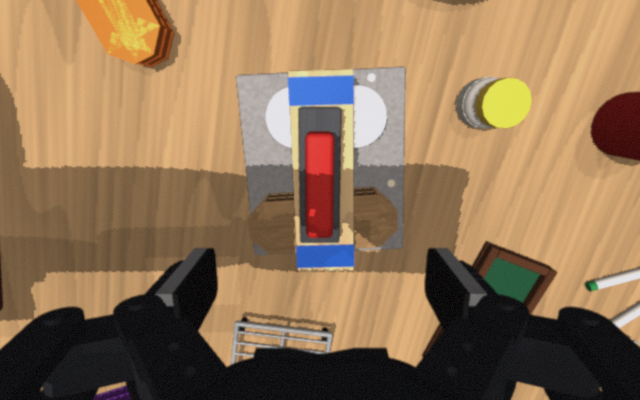

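The wrist view shows the handle at (319,185), aligned with the tool. The foam is under the far tape and the cardboard under the near one. The handle is centred on the gripper, so I descend and grip.

```bash
python3 -m handwheel '[[0,-0.001,0.048,0,1],[0,0,0.048,0,1],[0,0,0.04,0,1],[0,0,0.007,0,1],[0,0,0,0,0],[0,0,0,0,0],[0,0,0,0,0],[0,0,0,0,0],[0,0,0,0,0],[0,0,0,0,0],[0,0,0,0,0]]' 60
python3 -m handwheel '[[0,0,-0.02,0,0],[0,0,-0.04,0,0],[0,0,-0.04,0,0],[0,0,0,0,0]]'
python3 - <<'E'
from h import *
c=bot.calibration("wrist");f=bot.grab_frame("wrist");cv2.imwrite("pics/w2.png",f[:,:,::-1])
T=bot.grab_frame("top");S=bot.grab_frame("scene");cv2.imwrite("pics/top1.png",T[:,:,::-1]);cv2.imwrite("pics/scene1.png",S[:,:,::-1])
go(.678,.007,.2,1.384)
E
```

```text
clock: 3.78
tcp_pos: [0.4499, 0.1522, 0.0896]
orientation: [3.14, 0.0, 1.758]
wrist_force: [-2.9, -0.8, 6.0]
gripper_width: 0.241
grip_force: 59.2
clock: 4.28
tcp_pos: [0.4513, 0.1525, 0.1908]
orientation: [3.135, 0.0, 1.758]
wrist_force: [0.8, -0.2, -8.3]
gripper_width: 0.247
grip_force: 60.6
go: d [-0.1852  0.1994 -0.0153] turn 0.3738 | tcp [0.4475 0.1518 0.1856] yaw 1.7578 t 4.42 F [-1.2  0.3 -9. ] w 0.245 g 60.6
```

View pics/w2.png

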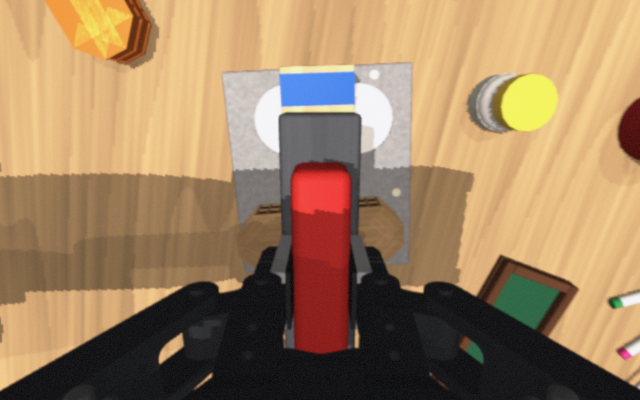

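The weight is held level, with its grip centred. I carry it over the tray.

```bash
python3 -m handwheel '[[-0.015,0.016,0,0,0],[-0.0232,0.0249,0,0,0],[-0.0232,0.0249,0,0,0],[-0.0232,0.0249,0,0,0],[-0.0232,0.0249,0,0,0],[-0.0232,0.0249,0,0,0],[-0.0232,0.0249,0,0,0],[-0.018,0.019,0,0,0],[-0.009,0.01,0,0.07,0],[0,0,0,0.1,0],[0,0,0,0.1,0],[0,0,0,0.1,0],[0,0,0,0,0],[0,0,0,0,0]]'
python3 - <<'E'
from h import *
f=bot.grab_frame("top");cv2.imwrite("pics/top2.png",f[:,:,::-1])
A,B=bot.calibration("scene"),bot.calibration("top")
S=cv2.imread("pics/scene0.png")[:,:,::-1];T=cv2.imread("pics/top0.png")[:,:,::-1]
def fill(i,r):  # tray incl. rim: dark brown or green, darker than table
    h=cv2.cvtColor(i,cv2.COLOR_RGB2HSV);x0,y0,x1,y1=r;s=i[y0:y1,x0:x1].max(2);_,m=cv2.threshold(s,0,255,cv2.THRESH_BINARY_INV+cv2.THRESH_OTSU)
    cs,_=cv2.findContours(m,cv2.RETR_EXTERNAL,cv2.CHAIN_APPROX_NONE);return max(cs,key=cv2.contourArea)+np.array([x0,y0])
for c,i,r in((A,S,(255,230,332,303)),(B,T,(268,112,342,160))):print("tray rim",rectw(c,fill(i,r),.018))
go(.678,.007,.06,1.384)
E
```

```text
clock: 6.18
tcp_pos: [0.6737, 0.0099, 0.1865]
orientation: [-3.139, 0.0, 1.389]
wrist_force: [0.0, -0.2, -8.5]
gripper_width: 0.247
grip_force: 60.8
tray rim [0.6798 0.0094 0.1727 0.0898 1.3835]
tray rim [0.6761 0.0077 0.1696 0.0891 1.3812]
go: d [-0.0021  0.0049  0.127 ] turn 0.0051 | tcp [0.6738 0.01   0.187 ] yaw 1.3891 t 6.22 F [-0.1  0.5 -7.9] w 0.247 g 60.8
```

The rim measures 170 x 89 mm, close to the stated 168 x 84, centred at (0.678, 0.008). I lower the weight.

```bash
python3 -m handwheel '[[-0.002,0.004,0.03,0,0],[0,0,0.03,0,0],[0,0,0.03,0,0],[0,0,0.03,0,0],[0,0,0.012,0,0],[0,0,0.005,0,0],[0,0,0,0,0]]'
python3 -m handwheel '[[0,0,0.004,0,0],[0,0,0.003,0,0],[0,0,0.002,0,0],[0,0,0.002,0,0],[0,0,0,0,0]]'
python3 -c "
from h import *
go(.678,.008,.039,1.383)"
```

```text
clock: 7.1
tcp_pos: [0.6784, 0.0074, 0.0523]
orientation: [3.14, -0.0, 1.388]
wrist_force: [-0.4, -0.1, -8.1]
gripper_width: 0.244
grip_force: 60.8
clock: 7.72
tcp_pos: [0.6774, 0.0076, 0.04]
orientation: [-3.141, 0.0, 1.388]
wrist_force: [0.2, -0.5, -7.9]
gripper_width: 0.244
grip_force: 60.9
go: d [0.0005 0.0005 0.001 ] turn 0.0048 | tcp [0.6774 0.0076 0.04  ] yaw 1.3878 t 7.72 F [ 0.2 -0.5 -7.9] w 0.244 g 60.9
```

```bash
python3 -m handwheel '[[0,0,0.0015,0,0],[0,0,0.0015,0,0],[0,0,0,0,0]]'
```

```text
clock: 8.1
tcp_pos: [0.6779, 0.0075, 0.0388]
orientation: [3.141, 0.0, 1.388]
wrist_force: [-4.5, -0.0, 2.3]
gripper_width: 0.244
grip_force: 62.2
```

```bash
python3 -m handwheel '[[0,0,0,0,0.5],[0,0,0,0,0.6],[0,0,0,0,1],[0,0,0,0,1],[0,0,-0.04,0,1],[0,0,-0.05,0,1],[0,0,-0.05,0,1],[0,0,-0.05,0,1],[0,0,0,0,1]]'
python3 - <<'E'
from h import *
go(.45,.152,.23,1.757)
c=bot.calibration("wrist");f=bot.grab_frame("wrist");T=bot.grab_frame("top");cv2.imwrite("pics/top3.png",T[:,:,::-1])
k=blob(f,(0,150,60),(8,255,255));print("handle",rectw(c,k,.064))
cv2.imwrite("pics/w3.png",f[:,:,::-1])
A,B=bot.calibration("scene"),bot.calibration("top")
for n in ("scene","top"):
  i=bot.grab_frame(n);cc=bot.calibration(n)
  r=(360,190,450,280) if n=="scene" else (215,175,300,245)
  h=cv2.cvtColor(i,cv2.COLOR_RGB2HSV);m=cv2.inRange(h,np.array((105,120,50)),np.array((125,255,255)));k=np.zeros_like(m);k[r[1]:r[3],r[0]:r[2]]=1
  pts=np.argwhere(m*k>0)[:,::-1]
  print(n,len(pts),"caul by tape",rectw(cc,pts.reshape(-1,1,2),.059))
E
```

```text
clock: 9.22
tcp_pos: [0.6808, 0.0073, 0.2343]
orientation: [3.13, -0.001, 1.388]
wrist_force: [0.5, 0.2, -0.5]
gripper_width: 1.002
grip_force: 0.0
go: d [ 0.1003 -0.2533  0.0015] turn -0.3691 | tcp [0.6808 0.0073 0.2343] yaw 1.3879 t 9.22 F [ 0.5  0.2 -0.5] w 1.002 g 0.0
handle [0.6771 0.0108 0.082  0.0216 1.3755]
scene 242 caul by tape [ 0.4515  0.1466  0.1754  0.0562 -1.3583]
top 129 caul by tape [0.4358 0.2239 0.0569 0.0221 0.2104]
```

View pics/w3.png

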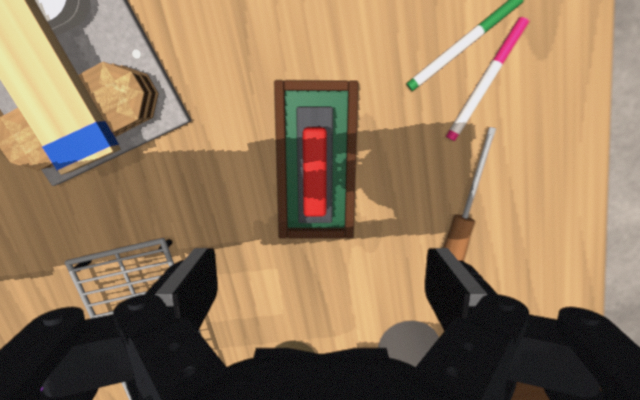

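The weight sits flat in the tray (handle at (315,172), within 4 mm of centre). Back to the stack for the caul.

```bash
python3 -m handwheel '[[0.0143,-0.0362,0,0,1],[0.0143,-0.0362,0,0,1],[0.0143,-0.0362,0,0,1],[0.0143,-0.0362,0,0,1],[0.0143,-0.0362,0,0,1],[0.0143,-0.0362,0,0,1],[0.0143,-0.0362,0,0,1],[0,0,0,-0.123,1],[0,0,0,-0.123,1],[0,0,0,-0.123,1],[0,0,0,0,1],[0,0,0,0,1]]'
cat >> h.py <<'E'
def tape(c,i,z,roi=None):
    h=cv2.cvtColor(i,cv2.COLOR_RGB2HSV);m=cv2.inRange(h,np.array((105,120,50)),np.array((125,255,255)))
    m=cv2.morphologyEx(m,cv2.MORPH_OPEN,np.ones((3,3),np.uint8))
    k=np.zeros_like(m);x0,y0,x1,y1=roi or (0,0,640,400);k[y0:y1,x0:x1]=1
    cs,_=cv2.findContours(m*k,cv2.RETR_EXTERNAL,cv2.CHAIN_APPROX_NONE)
    cs=sorted(cs,key=cv2.contourArea)[-2:]
    return np.vstack(cs),[np.array(cv2.minAreaRect(q)[0]) for q in cs]
E
python3 - <<'E'
from h import *
C={};P={}
for n,r in(("wrist",(200,30,420,290)),("top",(215,175,300,245))):
    c=bot.calibration(n);f=bot.grab_frame(n);cv2.imwrite(f"pics/{n}4.png",f[:,:,::-1])
    k,m=tape(c,f,.059,r);print(n,"caul",rectw(c,k,.059),[v.round(1).tolist() for v in m]);C[n]=c;P[n]=m
for a in P["wrist"]:
    for b in P["top"]:
        p,e=tri(C["wrist"],a,C["top"],b)
        if e<.01:print("tape",p.round(4),round(e,4))
go(.45,.152,.055,1.757)
E
```

```text
clock: 10.92
tcp_pos: [0.4462, 0.152, 0.2263]
orientation: [-3.14, -0.0, 1.754]
wrist_force: [-0.1, 0.4, -0.1]
gripper_width: 0.999
grip_force: 0.0
wrist caul [ 0.452   0.1497  0.1784  0.056  -1.3544] [[329.6, 258.3], [325.3, 90.6]]
top caul [ 0.4524  0.1484  0.1768  0.0575 -1.358 ] [[282.9, 199.9], [231.2, 211.5]]
tape [0.4691 0.0723 0.0566] 0.0003
tape [0.436  0.2255 0.0537] 0.0015
go: d [-0.0007  0.0036  0.1718] turn -0.0017 | tcp [0.4465 0.1521 0.2268] yaw 1.7553 t 11.03 F [ 0.7 -0.2  0.6] w 1.003 g 0.0
```

View pics/wrist4.png

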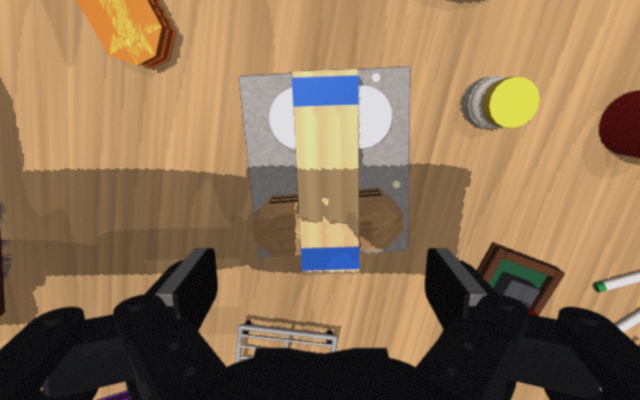

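The caul is at (0.452, 0.149) with yaw −1.356, and the tapes triangulate to about 0.055 height. In the picture the foam's lower edge is near row 148 and the cardboard's upper edge near row 190–205. I locate the gap before gripping.

Run:
```python
from h import *
c=bot.calibration("wrist");f=cv2.imread("pics/wrist4.png")[:,:,::-1]
h=cv2.cvtColor(f,cv2.COLOR_RGB2HSV)
u=np.array([-np.sin(-1.356)*0+np.cos(-1.356),np.sin(-1.356)]);o=np.array([.4522,.149])
for col in(285,377):
    P=plane(c,[(col,r) for r in range(80,262)],.044)[:,:2];a=(P-o)@u*1000
    print(col,[(r,round(a[r-80]),h[r,col].tolist()) for r in range(134,234,5)])
for col in(285,377):
    s=h[80:262,col].astype(int)
    w=[r for r in range(80,170) if h[r,col,1]<25 and h[r,col,2]>190];print("white rows",w[0],w[-1],plane(c,[(col,w[0]),(col,w[-1])],.044)[:,:2]@u-o@u)
go(.4522,.149,.031,1.786)
```

```text
285 [(134, -42, [128, 5, 226]), (139, -37, [128, 5, 225]), (144, -33, [120, 3, 219]), (149, -28, [9, 15, 170]), (154, -23, [13, 18, 172]), (159, -18, [9, 15, 172]), (164, -14, [8, 13, 162]), (169, -9, [12, 13, 102]), (174, -4, [9, 18, 102]), (179, 1, [6, 13, 102]), (184, 6, [10, 15, 104]), (189, 11, [12, 13, 102]), (194, 16, [17, 53, 97]), (199, 21, [15, 122, 100]), (204, 26, [15, 131, 121]), (209, 31, [15, 121, 124]), (214, 36, [16, 126, 107]), (219, 41, [15, 124, 101]), (224, 46, [15, 124, 103]), (229, 52, [15, 125, 94])]
377 [(134, -39, [128, 5, 225]), (139, -35, [120, 3, 225]), (144, -30, [10, 9, 165]), (149, -25, [6, 15, 166]), (154, -21, [14, 16, 171]), (159, -16, [9, 15, 168]), (164, -11, [9, 16, 164]), (169, -6, [18, 13, 102]), (174, -1, [6, 12, 103]), (179, 3, [15, 15, 101]), (184, 8, [13, 18, 100]), (189, 13, [15, 117, 72]), (194, 18, [15, 144, 55]), (199, 23, [16, 126, 107]), (204, 28, [16, 126, 109]), (209, 33, [16, 122, 115]), (214, 39, [15, 123, 122]), (219, 44, [16, 129, 113]), (224, 49, [16, 121, 122]), (229, 54, [16, 125, 106])]
white rows 90 145 [-0.08060407 -0.0315803 ]
white rows 80 142 [-0.08669471 -0.03183809]
go: d [-0.0041  0.0053  0.1958] turn -0.0307 | tcp [0.4465 0.1521 0.2268] yaw 1.7553 t 11.03 F [ 0.7 -0.2  0.6] w 1.003 g 0.0
```

The gap runs from −31 to +22 mm along the caul (53 mm, as expected), centred 4.5 mm off the caul's middle towards the foam. I grip there.

```bash
python3 -m handwheel '[[0,0.005,0.045,-0.031,1],[0,0,0.05,0,1],[0,0,0.05,0,1],[0,0,0.03,0,1],[0,0,0.015,0,1],[0,0,0.006,0,1],[0,0,0,0,1]]' 40
python3 -c "
from h import *
go(.4512,.1534,.031,1.786)"
```

```text
clock: 11.9
tcp_pos: [0.4523, 0.1532, 0.032]
orientation: [3.14, 0.0, 1.788]
wrist_force: [0.3, 0.5, 0.1]
gripper_width: 0.998
grip_force: 0.0
go: d [ 0.0005 -0.001   0.001 ] turn 0.0016 | tcp [0.4523 0.1532 0.032 ] yaw 1.7876 t 11.9 F [0.3 0.5 0.1] w 0.998 g 0.0
```

```bash
python3 -m handwheel '[[0,0,0,0,0.4],[0,0,0,0,0.4],[0,0,0,0,0.4],[0,0,0,0,0.4],[0,0,0,0,0.4],[0,0,0,0,0.4]]' 40
python3 -m handwheel '[[0,0,-0.01,0,0.4],[0,0,-0.03,0,0.4],[0,0,-0.05,0,0.4],[0,0,-0.05,0,0.4],[0,0,-0.02,0,0.4],[0,0,0,0,0.4],[0,0,0,0,0.4]]'
python3 - <<'E'
from h import *
c=bot.calibration("wrist");f=bot.grab_frame("wrist");cv2.imwrite("pics/w5.png",f[:,:,::-1])
n="top";T=bot.grab_frame("top");cv2.imwrite("pics/top5.png",T[:,:,::-1])
S=cv2.imread("pics/scene0.png")[:,:,::-1];T0=cv2.imread("pics/top0.png")[:,:,::-1]
# rest: white board + battens
for n,i,r in(("scene",S,(190,122,270,178)),("top",T0,(395,162,475,215))):
    cc=bot.calibration(n)
    k=blob(i,(0,0,120),(180,60,255),r);print(n,"white",rectw(cc,k,.006))
    h=cv2.cvtColor(i,cv2.COLOR_RGB2HSV);m=cv2.inRange(h,np.array((0,100,20)),np.array((13,255,150)));q=np.zeros_like(m);q[r[1]:r[3],r[0]:r[2]]=1
    cs,_=cv2.findContours(m*q,cv2.RETR_EXTERNAL,cv2.CHAIN_APPROX_NONE)
    for k in sorted(cs,key=cv2.contourArea)[-2:]:print(n,"batten",rectw(cc,k,.024),np.round(cv2.minAreaRect(k)[0],1))
go(.507,-.389,.2)
E
```

```text
clock: 12.65
tcp_pos: [0.4527, 0.1532, 0.0326]
orientation: [3.139, 0.0, 1.788]
wrist_force: [-2.0, -0.3, 6.7]
gripper_width: 0.647
grip_force: 43.2
clock: 13.52
tcp_pos: [0.4506, 0.1529, 0.19]
orientation: [-3.14, -0.0, 1.788]
wrist_force: [0.4, -0.5, -0.8]
gripper_width: 0.647
grip_force: 42.8
scene white [ 0.5068 -0.396   0.1203  0.0921 -1.2931]
scene batten [ 0.4983 -0.4551  0.      0.      0.    ] [215. 135.]
scene batten [ 0.4891 -0.4557  0.      0.      0.    ] [217. 133.]
top white [ 0.5097 -0.3937  0.1134  0.089  -1.2959]
top batten [ 0.5057 -0.3193  0.0192  0.0112  0.7662] [412.5 189. ]
top batten [ 0.472  -0.3325  0.0305  0.0104  0.191 ] [417.4 199.8]
go: d [-0.5413 -0.0614 -0.0104] turn 0 | tcp [0.4504 0.1528 0.1895] yaw 1.7878 t 13.62 F [-0.8  0.2 -0.5] w 0.647 g 42.8
```

View pics/w5.png

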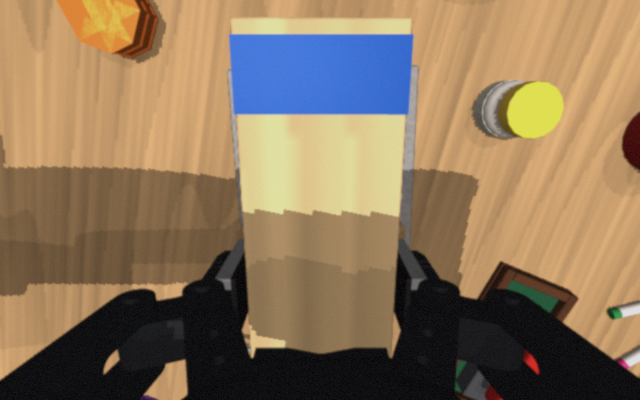

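The caul is held level with its grip centred. I carry it beside the rest, where the wrist camera can see the rest next to it.

```bash
python3 -m handwheel '[[-0.02,-0.007,-0.01,0,0.4],[-0.0419,-0.0139,0,0,0.4],[-0.0419,-0.0139,0,0,0.4],[-0.0419,-0.0139,0,0,0.4],[-0.0419,-0.0139,0,0,0.4],[-0.0419,-0.0139,0,0,0.4],[-0.0419,-0.0139,0,0,0.4],[-0.0419,-0.0139,0,0,0.4],[-0.0419,-0.0139,0,0,0.4],[-0.0419,-0.0139,0,0,0.4],[-0.0419,-0.0139,0,0,0.4],[-0.0419,-0.0139,0,0,0.4],[-0.0419,-0.0139,0,0,0.4],[-0.0419,-0.0139,0,0,0.4],[-0.02,-0.007,0,-0.059,0.4],[0,0,0,0,0.4],[0,0,0,0,0.4]]'
python3 - <<'E'
from h import *
c=bot.calibration("wrist");f=bot.grab_frame("wrist");cv2.imwrite("pics/w6.png",f[:,:,::-1])
k=blob(f,(0,0,140),(180,50,255),(320,0,640,400));print("white",rectw(c,k,.006))
go(.509,-.395,.19,1.847)
E
```

```text
clock: 15.75
tcp_pos: [0.3871, -0.4587, 0.2]
orientation: [-3.141, -0.003, 1.846]
wrist_force: [-0.7, 0.6, -1.5]
gripper_width: 0.642
grip_force: 42.7
white [ 0.5077 -0.3913  0.1169  0.0902 -1.2946]
go: d [0.028  0.1344 0.0104] turn -0.0003 | tcp [ 0.3873 -0.4586  0.2004] yaw 1.8467 t 15.8 F [ 0.5  0.5 -0.9] w 0.651 g 42.7
```

View pics/w6.png

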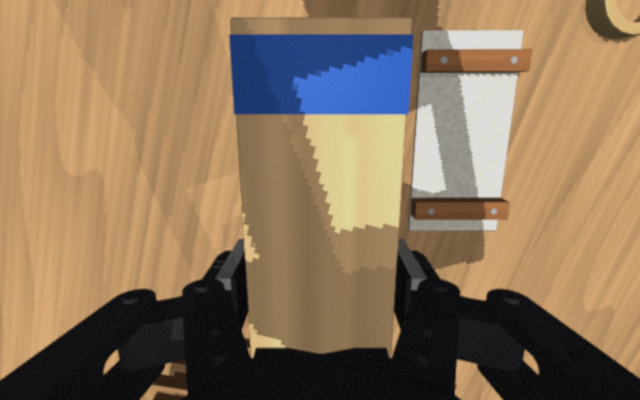

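The wrist view shows the rest clearly. The battens span (427–532, 50–72) and (413–509, 199–220), with screw heads at (444,60), (516,61), (431,212) and (494,212). I cast those rays.

Run:
```python
from h import *
c=bot.calibration("wrist");B=bot.calibration("top")
P=plane(c,[(444,60),(516,61),(431,212),(494,212)],.024)[:,:2];print("screws centre",P.mean(0).round(4),"batten spacing",np.linalg.norm(P[:2].mean(0)-P[2:].mean(0)).round(4),"axis",(P[0]+P[1]-P[2]-P[3]).round(3))
ax=P[:2].mean(0)-P[2:].mean(0);print("yaw",np.arctan2(ax[1],ax[0]).round(4),"yaw from across",(np.arctan2(*(P[1]-P[0])[::-1])+np.pi/2).round(4),(np.arctan2(*(P[3]-P[2])[::-1])+np.pi/2).round(4))
f=cv2.imread("pics/w6.png")[:,:,::-1];T=cv2.imread("pics/top0.png")[:,:,::-1]
def bat(i,roi,lo,hi):
    h=cv2.cvtColor(i,cv2.COLOR_RGB2HSV);m=cv2.inRange(h,np.array(lo),np.array(hi));q=np.zeros_like(m);x0,y0,x1,y1=roi;q[y0:y1,x0:x1]=1
    cs,_=cv2.findContours(m*q,cv2.RETR_EXTERNAL,cv2.CHAIN_APPROX_NONE);return max(cs,key=cv2.contourArea)
w=[bat(f,r,(0,110,20),(14,255,255)) for r in((415,40,540,82),(405,190,520,228))]
for k in w:print("wrist batten",rectw(c,k,.024),np.round(cv2.minAreaRect(k),1).tolist() if 0 else cv2.boundingRect(k))
print(T[189,405:425].tolist()[::2],T[185,455:468].tolist()[::2])
ct=plane(B,[(408.5,196),(461,181.5)],.024);print(ct)
for a,b in(((480,60),(461,181.5)),((462.5,212),(408.5,196))):
    for x,y in((a,b),):
        p,e=tri(c,x,B,y);print("tri",p.round(4),round(e,4))
```

```text
screws centre [ 0.5095 -0.391 ] batten spacing 0.1367 axis [-0.074  0.263]
yaw 1.8439 yaw from across 1.8347 1.8474
wrist batten [ 0.488  -0.3265  0.0935  0.0185  0.2868] (422, 49, 110, 24)
wrist batten [ 0.5246 -0.4547  0.0934  0.0201  0.2766] (412, 199, 98, 21)
[[146, 146, 144], [151, 152, 152], [100, 103, 98], [106, 69, 41], [118, 76, 42], [105, 68, 36], [142, 137, 135], [145, 146, 144], [142, 140, 143], [142, 145, 140]] [[45, 29, 8], [118, 82, 43], [111, 71, 39], [113, 91, 69], [150, 150, 147], [140, 135, 125], [131, 98, 58]]
[[ 0.48395678 -0.30602898  0.024     ]
 [ 0.52751799 -0.46825717  0.024     ]]
tri [ 0.4393 -0.3821  0.2536] 0.0712
tri [ 0.4689 -0.3617  0.1234] 0.1486
```

Run:
```python
from h import *
c=bot.calibration("wrist");B=bot.calibration("top");s=bot.get_state();y=s["orientation"][2]
P=plane(c,[(231,18),(411,18)],s["tcp_pos"][2]+.0264)[:,:2]-s["tcp_pos"][:2]
print("end corners in tool x,y",(P@np.array([[np.cos(y),np.sin(y)],[np.sin(y),-np.cos(y)]]).T).round(4))
for a,b in(((477,61),(412.5,196)),((461,209),(459,184))):
    p,e=tri(c,a,B,b);print("batten",p.round(4),round(e,4))
go(.508,-.388,.06,1.844)
```

```text
end corners in tool x,y [[ 0.0909 -0.0281]
 [ 0.091   0.0265]]
batten [ 0.4898 -0.3224  0.0114] 0.0074
batten [ 0.5124 -0.4508  0.0526] 0.0038
go: d [0.0348 0.1354 0.1404] turn 0.0027 | tcp [ 0.3873 -0.4586  0.2004] yaw 1.8467 t 15.8 F [ 0.5  0.5 -0.9] w 0.651 g 42.7
```

The far end sits 91 mm ahead of the TCP, so the caul's centre is at −4 mm as reckoned. The batten spacing of 136.7 mm confirms the tops at 24 mm. I move over and lower it.

```bash
python3 -m handwheel '[[0.0087,0.0339,0,0,0.4],[0.0087,0.0339,0,0,0.4],[0.0087,0.0339,0,0,0.4],[0.0087,0.0339,0,0.003,0.4],[0,0,0.03,0,0.4],[0,0,0.05,0,0.4],[0,0,0.05,0,0.4],[0,0,0.03,0,0.4],[0,0,0.013,0,0.4],[0,0,0,0,0.4],[0,0,0,0,0.4]]'
python3 -c "
from h import *
go(.508,-.388,.0126,1.844)"
```

```text
clock: 17.18
tcp_pos: [0.5095, -0.3903, 0.0304]
orientation: [3.14, 0.003, 1.844]
wrist_force: [0.1, 0.0, -0.5]
gripper_width: 0.645
grip_force: 42.8
go: d [ 0.0027 -0.0009  0.0178] turn -0.0 | tcp [ 0.5095 -0.3903  0.0304] yaw 1.844 t 17.18 F [ 0.1  0.  -0.5] w 0.645 g 42.8
```

```bash
python3 -m handwheel '[[0.0025,-0.001,0.006,0,0.4],[0,0,0.005,0,0.4],[0,0,0.003,0,0.4],[0,0,0.002,0,0.4],[0,0,0,0,0.4]]'
python3 -m handwheel '[[0,0,0.001,0,0.4],[0,0,0.001,0,0.4],[0,0,0,0,0.4]]'
```

```text
clock: 17.8
tcp_pos: [0.5067, -0.3874, 0.0127]
orientation: [-3.142, -0.0, 1.844]
wrist_force: [-1.6, 2.1, 3.6]
gripper_width: 0.646
grip_force: 43.3
clock: 18.18
tcp_pos: [0.5068, -0.3874, 0.0126]
orientation: [-3.141, -0.0, 1.844]
wrist_force: [-8.3, 6.3, 17.6]
gripper_width: 0.648
grip_force: 44.8
```

It's in contact with the battens. I release, rise and check.

```bash
python3 -m handwheel '[[0,0,-0.0018,0,0.4],[0,0,0,0,0.7],[0,0,0,0,0.8],[0,0,0,0,1],[0,0,0,0,1],[0,0,-0.03,0,1],[0,0,-0.06,0,1],[0,0,-0.06,0,1],[0,0,-0.06,0,1],[0,0,0,0,1],[0,0,0,0,1]]'
python3 - <<'E'
from h import *
c=bot.calibration("wrist");f=bot.grab_frame("wrist");cv2.imwrite("pics/w7.png",f[:,:,::-1])
k,m=tape(c,f,.039,(200,0,440,320));print("caul",rectw(c,k,.039))
go(.45,.152,.25,1.757)
E
```

```text
clock: 19.55
tcp_pos: [0.5065, -0.3872, 0.2218]
orientation: [-3.142, -0.0, 1.844]
wrist_force: [0.1, 0.5, -0.9]
gripper_width: 0.997
grip_force: 0.0
caul [ 0.5069 -0.3905  0.1767  0.055  -1.2947]
go: d [ 0.5338  0.0913 -0.0286] turn 0.0868 | tcp [ 0.506  -0.3866  0.2203] yaw 1.8438 t 19.6 F [-0.2 -0.3 -0.2] w 1.0 g 0.0
```

View pics/w7.png

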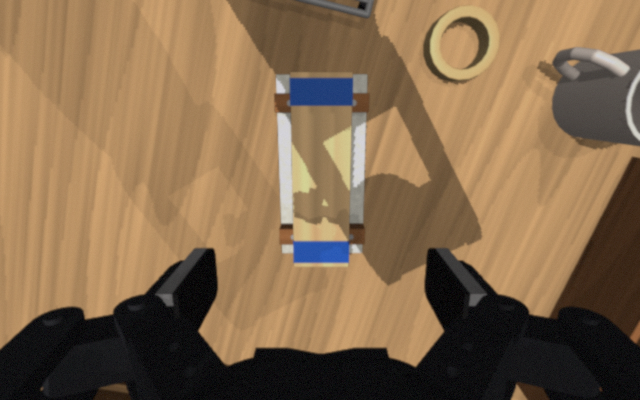

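The caul lies centred across both battens (centre about 3 mm from the rest's). Next I stop over the rack on the way back and measure it.

```bash
python3 -m handwheel '[[0.03,0.001,-0.01,0,1],[0.05,0.002,-0.01,0,1],[0.05,0.002,-0.01,0,1],[0.05,0.002,0,0,1],[0.05,0.002,0,0,1],[0.02,0.001,0,0,1],[0,0,0,0,1],[0,0,0,0,1]]'
python3 - <<'E'
from h import *
f=cv2.imread("pics/w7.png")
c=bot.calibration("wrist");f=bot.grab_frame("wrist");cv2.imwrite("pics/w8.png",f[:,:,::-1])
go(.45,.152,.25,1.757)
E
```

```text
clock: 20.6
tcp_pos: [0.449, -0.1447, 0.2515]
orientation: [-3.141, -0.0, 1.843]
wrist_force: [0.0, 0.0, 0.4]
gripper_width: 1.001
grip_force: 0.0
go: d [0.2858 0.0807 0.0016] turn 0.0857 | tcp [ 0.4491 -0.145   0.2517] yaw 1.8427 t 20.65 F [ 0.   0.  -0.2] w 1.002 g 0.0
```

View pics/w8.png

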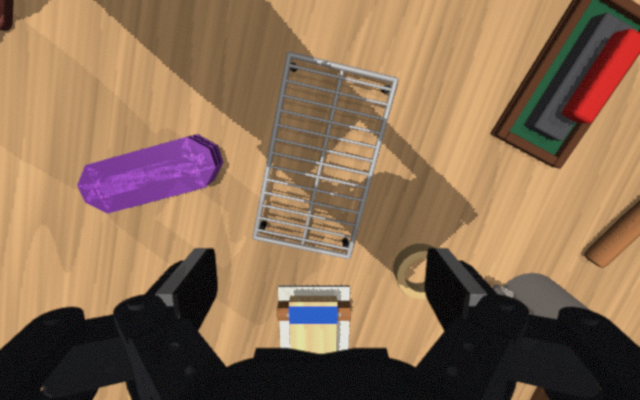

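The rack's corners are at about (289,55), (397,79), (351,256) and (254,238). I cast these and check them against the top view.

```bash
cat >> h.py <<'E'
def greyhull(i,roi,smax=60,vmin=60):
    h=cv2.cvtColor(i,cv2.COLOR_RGB2HSV);m=cv2.inRange(h,np.array((0,0,vmin)),np.array((180,smax,255)));q=np.zeros_like(m);x0,y0,x1,y1=roi;q[y0:y1,x0:x1]=1
    m=cv2.morphologyEx(m*q,cv2.MORPH_CLOSE,np.ones((9,9),np.uint8))
    cs,_=cv2.findContours(m,cv2.RETR_EXTERNAL,cv2.CHAIN_APPROX_NONE);return cv2.convexHull(max(cs,key=cv2.contourArea))
E
python3 - <<'E'
from h import *
c=bot.calibration("wrist");f=cv2.imread("pics/w8.png")[:,:,::-1]
k=greyhull(f,(240,40,415,268));print("rack mask",rectw(c,k,.025),cv2.boundingRect(k))
q=np.array([(289,55),(397,79),(351,256),(254,238)]);print("rack hand",rectw(c,q.reshape(-1,1,2),.025))
T=cv2.imread("pics/top0.png")[:,:,::-1];B=bot.calibration("top")
k2=greyhull(T,(312,180,400,236),70);print("rack top",rectw(B,k2,.025),cv2.boundingRect(k2),cv2.minAreaRect(k2)[0])
m=cv2.moments(k2);b=(m["m10"]/m["m00"],m["m01"]/m["m00"]);m=cv2.moments(q.reshape(-1,1,2).astype(np.float32));a=(m["m10"]/m["m00"],m["m01"]/m["m00"])
print(a,b,tri(c,a,B,b))
E
```

```text
rack mask [ 0.4479 -0.1434  0.2043  0.1148 -1.5203] (253, 52, 145, 207)
rack hand [ 0.4485 -0.1436  0.2001  0.113  -1.5105]
rack top [ 0.4486 -0.1448  0.206   0.1156 -1.5204] (321, 188, 71, 41) (355.8569030761719, 208.06723022460938)
(322.9687831921453, 155.23750680034195) (355.7279536277191, 208.11560505405754) (array([ 0.45150969, -0.14362561, -0.00712334]), np.float64(0.009177246360858602))
```

The rack is at (0.448, −0.144) with yaw −1.520, and its 204 x 115 mm outline fits at 25 mm height. On to the glued pieces.

```bash
python3 -m handwheel '[[0.0357,0.0101,0,0,1],[0.0357,0.0101,0,0,1],[0.0357,0.0101,0,0,1],[0.0357,0.0101,0,0,1],[0.0357,0.0101,0,0,1],[0.0357,0.0101,0,0,1],[0.0357,0.0101,0,0,1],[0.0357,0.0101,0,0.086,1],[0,0,0,0,1],[0,0,0,0,1]]'
python3 - <<'E'
from h import *
c=bot.calibration("wrist");f=bot.grab_frame("wrist");cv2.imwrite("pics/w9.png",f[:,:,::-1])
T=bot.grab_frame("top");cv2.imwrite("pics/top9.png",T[:,:,::-1])
S=bot.grab_frame("scene");cv2.imwrite("pics/scene9.png",S[:,:,::-1])
go(.45,.152,.25,1.757)
E
```

```text
clock: 21.9
tcp_pos: [0.4501, 0.152, 0.2518]
orientation: [-3.141, 0.001, 1.758]
wrist_force: [0.0, 0.6, -0.3]
gripper_width: 1.002
grip_force: 0.0
go: d [ 0.0002 -0.      0.002 ] turn -0.0006 | tcp [0.4501 0.1518 0.252 ] yaw 1.7564 t 22.05 F [ 1.   0.2 -0.3] w 1.004 g 0.0
```

View pics/w9.png

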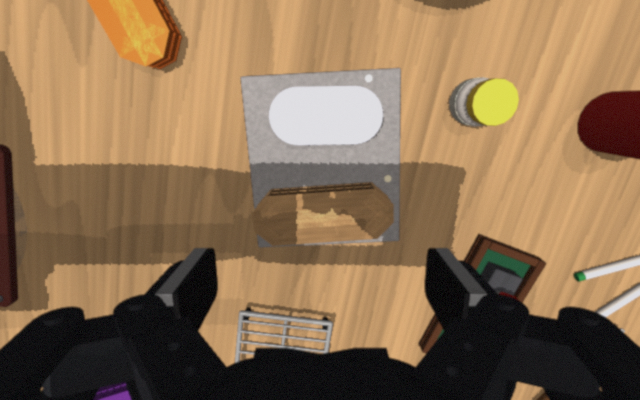

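The foam is at (326,115). The cardboard's top face spans roughly cols 252–394, rows 190–245, with its dark side wall above. I measure both by mask.

Run:
```python
from h import *
c=bot.calibration("wrist");f=cv2.imread("pics/w9.png")[:,:,::-1];h=cv2.cvtColor(f,cv2.COLOR_RGB2HSV)
k=blob(f,(0,0,195),(180,30,255),(255,78,395,155));print("foam",rectw(c,k,.044),cv2.boundingRect(k))
for r in range(182,250,2):
    row=h[r,235:410];m=(row[:,1]>75)
    print(r,"x>",235+np.flatnonzero(m)[[0,-1]] if m.any() else "", [int(h[r,x,1]) for x in(248,256,262,280,320,360,385,392,397)],[int(h[r,x,2]) for x in(256,280,320,360,385)])
```

```text
foam [0.4443 0.2036 0.1112 0.0556 0.1865] (269, 86, 114, 59)
182 x> [235 409] [119, 17, 15, 19, 14, 47, 27, 15, 13] [107, 108, 106, 93, 115]
184 x> [235 409] [118, 15, 16, 15, 27, 124, 19, 14, 12] [105, 103, 103, 66, 107]
186 x> [235 409] [112, 15, 15, 15, 106, 123, 18, 19, 17] [103, 103, 99, 87, 102]
188 x> [235 409] [120, 15, 15, 66, 131, 145, 17, 17, 19] [103, 89, 70, 58, 105]
190 x> [235 409] [117, 12, 12, 127, 132, 125, 15, 15, 12] [103, 70, 77, 100, 105]
192 x> [235 409] [116, 18, 17, 129, 134, 122, 23, 15, 19] [100, 79, 84, 109, 102]
194 x> [235 409] [120, 15, 15, 124, 124, 126, 87, 19, 17] [101, 68, 111, 107, 105]
196 x> [235 409] [115, 17, 17, 123, 124, 124, 123, 19, 14] [104, 116, 111, 113, 108]
198 x> [235 409] [116, 18, 58, 121, 123, 126, 124, 17, 17] [101, 122, 116, 107, 111]
200 x> [235 409] [114, 15, 115, 122, 122, 125, 126, 17, 12] [101, 121, 117, 110, 113]
202 x> [235 409] [115, 19, 123, 123, 125, 121, 126, 42, 13] [105, 124, 116, 112, 113]
204 x> [235 409] [118, 32, 127, 121, 122, 123, 124, 105, 15] [105, 120, 121, 110, 115]
206 x> [235 409] [120, 57, 122, 125, 120,
[... 1161 characters left out ...]
161, 164, 104]
234 x> [235 409] [113, 105, 122, 125, 124, 125, 15, 18, 18] [102, 98, 165, 161, 102]
236 x> [235 409] [117, 102, 123, 120, 123, 123, 15, 15, 13] [107, 104, 166, 164, 104]
238 x> [235 409] [118, 109, 64, 121, 124, 121, 15, 12, 15] [105, 103, 164, 164, 103]
240 x> [235 409] [117, 111, 17, 130, 125, 42, 22, 35, 45] [106, 96, 170, 163, 105]
242 x> [235 409] [116, 113, 14, 120, 80, 58, 96, 110, 110] [108, 98, 166, 162, 112]
244 x> [235 409] [113, 114, 14, 111, 58, 115, 117, 117, 116] [112, 101, 146, 180, 118]
246 x> [235 409] [115, 114, 25, 88, 111, 119, 117, 117, 115] [110, 102, 119, 131, 122]
248 x> [235 409] [114, 115, 107, 113, 119, 116, 114, 115, 116] [113, 115, 120, 127, 121]
```

Run:
```python
from h import *
c=bot.calibration("wrist");f=cv2.imread("pics/w9.png")[:,:,::-1];h=cv2.cvtColor(f,cv2.COLOR_RGB2HSV)
for r in(208,213,218):print(r,[int(v) for v in h[r,386:400,1]],[f[r,x].tolist() for x in range(243,256,2)])
low=[];up=[]
for x in range(285,366,8):
    s=h[225:252,x,1].astype(int);l=225+np.flatnonzero(s<70)[0] if (s<70).any() else None
    v=h[184:206,x,2].astype(int);s=h[184:206,x,1];u=184+np.flatnonzero(v<92)[-1]+1
    low.append((x,l-.5) if l else None);up.append((x,u-.5))
low=[q for q in low if q];print(low,up)
P,Q=plane(c,up,.044)[:,:2],plane(c,low,.044)[:,:2]
for A in(P,Q):
    k=np.polyfit(A[:,0],A[:,1],1);print("yaw",np.arctan(k[0]).round(4),"line",k.round(4),"res",np.abs(np.polyval(k,A[:,0])-A[:,1]).max().round(4))
```

```text
208 [127, 125, 121, 122, 123, 119, 114, 77, 36, 17, 17, 17, 30, 63] [[126, 100, 70], [127, 99, 67], [129, 100, 69], [127, 100, 69], [123, 97, 68], [124, 98, 70], [106, 87, 69]]
213 [125, 132, 123, 126, 125, 125, 117, 78, 36, 17, 17, 19, 23, 65] [[123, 97, 66], [129, 101, 70], [128, 99, 70], [122, 97, 67], [112, 86, 57], [102, 79, 53], [97, 73, 48]]
218 [125, 125, 122, 122, 129, 122, 118, 84, 38, 19, 17, 14, 25, 70] [[114, 90, 62], [118, 91, 64], [117, 92, 64], [107, 84, 58], [108, 84, 56], [102, 78, 54], [103, 80, 55]]
[(309, np.float64(243.5)), (317, np.float64(242.5)), (325, np.float64(241.5)), (333, np.float64(241.5)), (341, np.float64(240.5)), (349, np.float64(240.5)), (357, np.float64(239.5)), (365, np.float64(239.5))] [(285, np.float64(194.5)), (293, np.float64(194.5)), (301, np.float64(192.5)), (309, np.float64(192.5)), (317, np.float64(192.5)), (325, np.float64(191.5)), (333, np.float64(190.5)), (341, np.float64(190.5)), (349, np.float64(189.5)), (357, np.float64(189.5)), (365, np.float64(189.5))]
yaw 0.2567 line [0.2624 0.0074] res 0.0008
yaw 0.2613 line [ 0.2674 -0.0531] res 0.0006
```

Run:
```python
from h import *
c=bot.calibration("wrist")
P=plane(c,[(393.6,213),(251,216)],.044)[:,:2];a=.259;u=np.array([np.cos(a),np.sin(a)]);n=np.array([-u[1],u[0]])
e=P@u;x0=.468;mid=np.array([x0,((.2624*x0+.0074)+(.2674*x0-.0531))/2])
t=e[0]-.075;ctr=t*u+(mid@n)*n;print("ends",e.round(4),"len",(e[0]-e[1]).round(4),"centre",ctr.round(4))
print("yaw tool for grip", a)
for y in(a,a-np.pi,a+np.pi):print(y, "q6=",np.arctan2(ctr[1],ctr[0])+np.pi/2-y)
go(*ctr,.25,a)
```

```text
ends [0.5466 0.3957] len 0.1509 centre [0.4616 0.0994]
yaw tool for grip 0.259
0.259 q6= 1.523950501936056
-2.882592653589793 q6= 4.6655431555258495
3.400592653589793 q6= -1.617642151653737
go: d [-0.0536  0.0017  0.002 ] turn 1.4974 | tcp [0.4501 0.1518 0.252 ] yaw 1.7564 t 22.05 F [ 1.   0.2 -0.3] w 1.004 g 0.0
```

The cardboard is at (0.4616, 0.0994), yaw 0.259, measuring 151 x 56 mm. The foam is at (0.4443, 0.2036), yaw 0.187, measuring 111 x 56 mm. Both sizes match the text, and the centres are 106 mm apart. I turn and descend over the cardboard.

```bash
python3 -m handwheel '[[-0.027,0.0008,0,0,1],[-0.0266,0.0009,0,0,1],[0,0,0,0.1664,1],[0,0,0,0.1664,1],[0,0,0,0.1664,1],[0,0,0,0.1664,1],[0,0,0,0.1664,1],[0,0,0,0.1664,1],[0,0,0,0.1664,1],[0,0,0,0.1664,1],[0,0,0,0.1664,1],[0,0,0.05,0,1],[0,0,0.05,0,1],[0,0,0.05,0,1],[0,0,0,0,1],[0,0,0,0,1]]' 40
python3 - <<'E'
from h import *
c=bot.calibration("wrist");f=bot.grab_frame("wrist");cv2.imwrite("pics/w10.png",f[:,:,::-1])
go(.4616,.0994,.013,.259)
E
```

```text
clock: 24.05
tcp_pos: [0.4626, 0.1002, 0.1039]
orientation: [3.141, -0.002, 0.259]
wrist_force: [0.3, -0.4, -0.1]
gripper_width: 1.002
grip_force: 0.0
go: d [-0.0023  0.0004  0.0917] turn 0.0006 | tcp [0.4634 0.1003 0.1047] yaw 0.2596 t 24.1 F [0.5 0.1 0.7] w 1.004 g 0.0
```

View pics/w10.png

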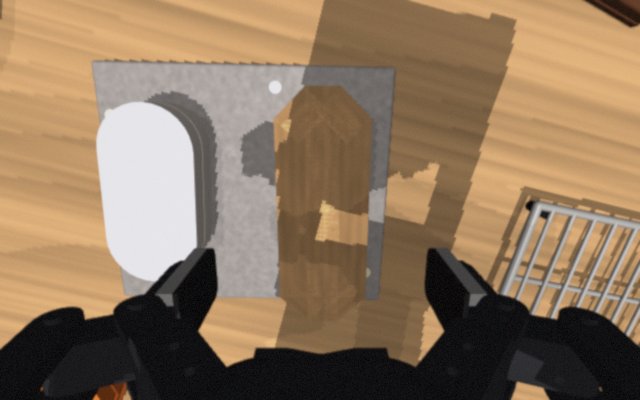

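The cardboard lies straight between the fingers (centre col 323), and the left finger has room before the foam. I descend and grip.

```bash
python3 -m handwheel '[[-0.001,0,0.04,0,1],[0,0,0.03,0,1],[0,0,0.015,0,1],[0,0,0.006,0,1],[0,0,0,0,1]]' 40
python3 -m handwheel '[[0,0,0,0,0.4],[0,0,0,0,0.4],[0,0,0,0,0.4],[0,0,0,0,0.4],[0,0,0,0,0.4]]' 40
python3 -m handwheel '[[0,0,-0.01,0,0.4],[0,0,-0.02,0,0.4],[0,0,-0.04,0,0.4],[0,0,-0.05,0,0.4],[0,0,-0.02,0,0.4],[0,0,0,0,0.4],[0,0,0,0,0.4]]'
python3 - <<'E'
from h import *
f=bot.grab_frame("wrist");cv2.imwrite("pics/w11.png",f[:,:,::-1])
go(.448,-.144,.16,1.6208)
E
```

```text
clock: 24.72
tcp_pos: [0.4614, 0.1004, 0.0121]
orientation: [3.141, -0.002, 0.26]
wrist_force: [-0.0, -0.8, -0.5]
gripper_width: 1.001
grip_force: 0.0
clock: 25.35
tcp_pos: [0.4614, 0.1004, 0.0122]
orientation: [3.141, -0.002, 0.26]
wrist_force: [-0.7, -0.3, 7.0]
gripper_width: 0.651
grip_force: 43.2
clock: 26.22
tcp_pos: [0.4594, 0.1003, 0.1499]
orientation: [-3.141, 0.002, 0.26]
wrist_force: [-0.4, -0.5, -1.1]
gripper_width: 0.655
grip_force: 42.7
go: d [-0.0736  0.2332 -0.0104] turn -1.3606 | tcp [0.4591 0.1003 0.1495] yaw 0.2602 t 26.27 F [-0.2  0.3 -1.1] w 0.646 g 42.7
```

```bash
python3 -m handwheel '[[-0.005,0.015,0,0,0.4],[-0.0092,0.0291,0,0,0.4],[-0.0092,0.0291,0,0,0.4],[-0.0092,0.0291,0,0,0.4],[-0.0092,0.0291,0,0,0.4],[-0.0092,0.0291,0,0,0.4],[-0.0092,0.0291,0,0,0.4],[-0.0092,0.0291,0,0,0.4],[-0.004,0.0145,0,0,0.4],[0,0,0,-0.136,0.4],[0,0,0,-0.136,0.4],[0,0,0,-0.136,0.4],[0,0,0,-0.136,0.4],[0,0,0,-0.136,0.4],[0,0,0,-0.136,0.4],[0,0,0,-0.136,0.4],[0,0,0,-0.136,0.4],[0,0,0,-0.136,0.4],[0,0,0,-0.136,0.4]]'
python3 -m handwheel '[[0,0,0,0,0.4],[0,0,0.04,0,0.4],[0,0,0.04,0,0.4],[0,0,0.02,0,0.4],[0,0,0,0,0.4]]'
python3 -c "
from h import *
f=bot.grab_frame('wrist');cv2.imwrite('pics/w12.png',f[:,:,::-1])
go(.448,-.144,.026,1.6208)"
```

```text
clock: 28.65
tcp_pos: [0.449, -0.1437, 0.1505]
orientation: [-3.141, -0.001, 1.625]
wrist_force: [0.0, -0.7, -0.5]
gripper_width: 0.651
grip_force: 42.7
clock: 29.28
tcp_pos: [0.4476, -0.143, 0.0492]
orientation: [-3.137, -0.002, 1.618]
wrist_force: [0.4, -0.3, -1.2]
gripper_width: 0.649
grip_force: 42.7
go: d [-0.0004 -0.0008  0.0246] turn -0.0025 | tcp [ 0.4489 -0.1436  0.0506] yaw 1.6183 t 29.32 F [ 0.7  0.3 -0.4] w 0.651 g 42.7
```

```bash
python3 -m handwheel '[[0,0,0.012,0,0.4],[0,0,0.007,0,0.4],[0,0,0.003,0,0.4],[0,0,0.001,0,0.4],[0,0,0,0,0.4]]'
python3 -m handwheel '[[0,0,0.001,0,0.4],[0,0,0.001,0,0.4],[0,0,0,0,0.4]]'
```

```text
clock: 29.95
tcp_pos: [0.4496, -0.1439, 0.0282]
orientation: [3.141, 0.0, 1.62]
wrist_force: [0.2, -0.2, -1.1]
gripper_width: 0.649
grip_force: 42.7
clock: 30.32
tcp_pos: [0.4494, -0.1439, 0.0261]
orientation: [-3.142, 0.0, 1.62]
wrist_force: [0.3, -0.9, -1.3]
gripper_width: 0.648
grip_force: 42.7
```

```bash
python3 -m handwheel '[[0,0,0.001,0,0.4],[0,0,0.0007,0,0.4],[0,0,0,0,0.4]]'
```

```text
clock: 30.7
tcp_pos: [0.4496, -0.144, 0.0252]
orientation: [-3.141, -0.0, 1.62]
wrist_force: [-4.3, 0.9, 8.7]
gripper_width: 0.651
grip_force: 43.7
```

Touching at 25 mm, as expected. I release, rise and check.

```bash
python3 -m handwheel '[[0,0,-0.0008,0,0.4],[0,0,0,0,0.7],[0,0,0,0,0.8],[0,0,0,0,1],[0,0,0,0,1],[0,0,-0.03,0,1],[0,0,-0.06,0,1],[0,0,-0.06,0,1],[0,0,-0.06,0,1],[0,0,0,0,1],[0,0,0,0,1]]'
python3 - <<'E'
from h import *
c=bot.calibration("wrist");f=bot.grab_frame("wrist");cv2.imwrite("pics/w13.png",f[:,:,::-1])
h=cv2.cvtColor(f,cv2.COLOR_RGB2HSV)
X=np.array([.448,-.144,.057]);print("expected px",proj(c,X).round(1))
T=bot.grab_frame("top");cv2.imwrite("pics/top13.png",T[:,:,::-1])
go(.4443,.2036,.1,.1865)
go(.528,.415,.25,.1865)
B=bot.calibration("top")
# wheel from first pictures
for n in("scene","top"):
    i=cv2.imread(f"pics/{n}0.png")[:,:,::-1];cc=bot.calibration(n);x0,y0,x1,y1=(420,272,508,356) if n=="scene" else (130,145,213,222)
    s=cv2.cvtColor(i,cv2.COLOR_RGB2HSV)[:,:,1];m=np.zeros(s.shape,np.uint8);m[y0:y1,x0:x1]=(s[y0:y1,x0:x1]<70)*255
    m=cv2.morphologyEx(m,cv2.MORPH_OPEN,np.ones((5,5),np.uint8));cs,_=cv2.findContours(m,cv2.RETR_EXTERNAL,cv2.CHAIN_APPROX_NONE);k=max(cs,key=cv2.contourArea)
    P=plane(cc,k.reshape(-1,2),.045)[:,:2].astype(np.float32);print(n,"wheel",cv2.minEnclosingCircle(P),cv2.fitEllipse(P)[:2],"px",cv2.fitEllipse(k)[0])
E
```

```text
clock: 32.08
tcp_pos: [0.4493, -0.1438, 0.2349]
orientation: [-3.142, -0.0, 1.62]
wrist_force: [0.0, 0.6, -0.6]
gripper_width: 0.999
grip_force: 0.0
expected px [[320.1 173.9]]
go: d [0.3466 0.0134 0.1338] turn 1.4336 | tcp [ 0.4484 -0.1434  0.2333] yaw 1.6201 t 32.17 F [-0.1  0.3 -0.4] w 0.999 g 0.0
go: d [ 0.5538  0.107  -0.0161] turn 1.4336 | tcp [ 0.4484 -0.1434  0.2333] yaw 1.6201 t 32.17 F [-0.1  0.3 -0.4] w 0.999 g 0.0
scene wheel ((0.5265200138092041, 0.4144256114959717), 0.0840068906545639) ((0.526465892791748, 0.41455337405204773), (0.16468070447444916, 0.16504235565662384)) px (463.12872314453125, 313.4858093261719)
top wheel ((0.5269331932067871, 0.41472071409225464), 0.08430476486682892) ((0.5266439318656921, 0.414575457572937), (0.16461242735385895, 0.16562823951244354)) px (169.505859375, 183.27700805664062)
```

View pics/w13.png

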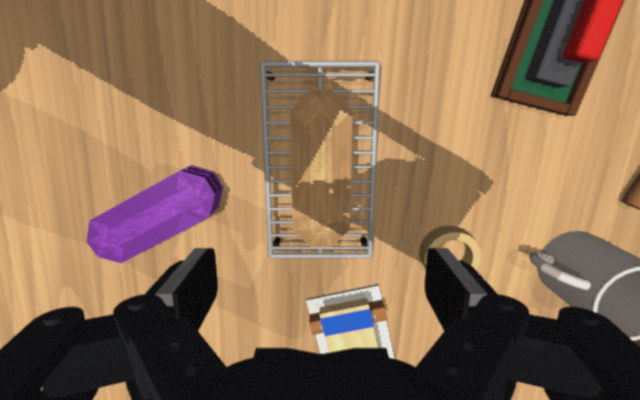

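The cardboard lies along the middle of the rack (centre about (322,171)). The wheel is at (0.5266, 0.4146) in both views with a 165 mm disc, which confirms its 45 mm height. Now the foam.

```bash
python3 -m handwheel '[[0.0385,0.0015,0,0,1],[0.0385,0.0015,0,0,1],[0.0385,0.0015,0,0,1],[0.0385,0.0015,0,0,1],[0.0385,0.0015,0,0,1],[0.0385,0.0015,0,0,1],[0.0385,0.0015,0,0,1],[0.0385,0.0015,0,0,1],[0.0385,0.0015,0,0,1],[0,0,0,0.1593,1],[0,0,0,0.1593,1],[0,0,0,0.1593,1],[0,0,0,0.1593,1],[0,0,0,0.1593,1],[0,0,0,0.1593,1],[0,0,0,0.1593,1],[0,0,0,0.1593,1],[0,0,0,0.1593,1],[0,0,0,0,1]]'
python3 - <<'E'
from h import *
c=bot.calibration("wrist");f=bot.grab_frame("wrist");cv2.imwrite("pics/w14.png",f[:,:,::-1])
k=blob(f,(0,0,195),(180,30,255),(220,40,420,330));r=rectw(c,k,.044);print("foam",r,cv2.boundingRect(k))
go(r[0],r[1],.0122,r[4])
E
```

```text
clock: 34.55
tcp_pos: [0.4449, 0.2026, 0.2333]
orientation: [3.141, 0.003, 0.188]
wrist_force: [0.0, 0.2, 0.3]
gripper_width: 0.999
grip_force: 0.0
foam [0.4333 0.2119 0.0948 0.0382 0.2869] (290, 130, 43, 95)
go: d [-0.0091 -0.0114  0.2214] turn -0.0972 | tcp [0.4451 0.2026 0.2336] yaw 0.1897 t 34.6 F [ 0.2 -0.5 -0.2] w 1.0 g 0.0
```

The arm's shadow split the mask. I separate the foam from the board by saturation instead.

Run:
```python
from h import *
c=bot.calibration("wrist");f=cv2.imread("pics/w14.png")[:,:,::-1]
g=cv2.GaussianBlur(f,(5,5),0)
h=cv2.cvtColor(g,cv2.COLOR_RGB2HSV);m=cv2.inRange(h,np.array((90,0,90)),np.array((150,40,255)));m[:40]=0;m[300:]=0;m[:,:220]=0;m[:,420:]=0
m=cv2.morphologyEx(m,cv2.MORPH_CLOSE,np.ones((7,7),np.uint8));m=cv2.morphologyEx(m,cv2.MORPH_OPEN,np.ones((7,7),np.uint8))
cs,_=cv2.findContours(m,cv2.RETR_EXTERNAL,cv2.CHAIN_APPROX_NONE);k=max(cs,key=cv2.contourArea);r=rectw(c,k,.044);print("foam",r,cv2.boundingRect(k))
print("expected",proj(c,[.4443,.2036,.044]).round(1));go(r[0],r[1],.0122,r[4])
```

```text
foam [0.4319 0.2122 0.0906 0.0363 0.2999] (291, 134, 41, 90)
expected [[320.  170.2]]
go: d [-0.0105 -0.0119  0.2214] turn -0.1102 | tcp [0.4451 0.2026 0.2336] yaw 0.1897 t 34.6 F [ 0.2 -0.5 -0.2] w 1.0 g 0.0
```

Run:
```python
from h import *
f=cv2.imread("pics/w14.png")[:,:,::-1];g=cv2.GaussianBlur(f,(3,3),0)
h=cv2.cvtColor(g,cv2.COLOR_RGB2HSV).astype(int)
for r in range(105,250,12):print(r," ".join(f"{h[r,x,2]}/{int(g[r,x,2])-int(g[r,x,0])}" for x in range(276,372,6)))
```

```text
105 166/-12 115/-7 107/-7 106/-7 107/-7 105/-6 131/-7 106/-7 104/-6 107/-7 107/-7 109/-7 105/-6 104/-6 104/-6 107/-6
117 165/-22 145/-20 110/-9 105/-6 130/-11 212/-2 186/-17 186/-17 186/-17 187/-19 175/-16 101/-6 106/-7 103/-6 106/-7 104/-6
129 168/-46 177/-10 172/-10 182/-17 184/-17 188/-16 185/-17 185/-18 185/-17 185/-17 185/-18 185/-17 109/-7 104/-6 106/-7 113/-7
141 167/-65 171/-10 176/-10 226/3 225/3 226/3 226/3 226/3 201/-8 186/-18 187/-18 187/-18 170/-16 102/-7 173/-10 168/-11
153 190/-84 168/-10 170/-10 226/3 226/3 226/3 226/3 226/3 223/2 185/-18 185/-18 184/-17 167/-16 102/-6 171/-11 166/-10
165 191/-86 166/-11 168/-10 226/3 226/3 226/3 226/3 226/3 225/3 184/-18 182/-18 180/-17 164/-15 95/-5 165/-10 168/-11
177 170/-77 161/-12 168/-10 226/4 226/3 226/3 226/3 226/3 226/3 183/-15 182/-17 179/-17 159/-15 90/-6 147/-9 156/-8
189 194/-88 161/-23 166/-10 226/3 227/4 226/3 226/3 226/3 227/4 165/-11 157/-14 175/-16 143/-14 88/-5 88/-6 89/-5
201 214/-97 178/-53 165/-10 223/3 226/3 226/3 227/4 226/3 226/3 195/-3 156/-14 156/-14 129/-11 87/-5 88/-6 89/-4
213 192/-87 181/-73 164/-10 164/-9 225/3 226/3 226/3 226/4 226/3 224/3 174/-17 162/-15 99/-5 101/-6 102/-6 99/-5
225 186/-84 186/-83 172/-11 166/-10 163/-11 167/-10 169/-9 183/-7 176/-7 169/-11 165/-11 99/-5 98/-6 101/-6 100/-6 99/-6
237 201/-92 200/-91 168/-10 161/-10 177/-11 168/-10 172/-11 170/-10 160/-10 168/-11 166/-11 102/-9 105/-12 99/-11 100/-13 99/-16
249 195/-88 193/-88 194/-88 198/-90 201/-92 203/-93 202/-92 201/-92 199/-91 197/-89 197/-89 197/-89 197/-89 124/-56 124/-57 123/-56
```

Read pixel by pixel, the foam spans cols 292–349 and rows 113–223. Its centre (320,168) agrees with the expected (320,170), and its edges run along the tool. I descend and grip.

```bash
python3 -m handwheel '[[0,-0.001,0.05,0,1],[0,0,0.05,0,1],[0,0,0.05,0,1],[0,0,0.04,0,1],[0,0,0.02,0,1],[0,0,0.01,0,1],[0,0,0,0,1]]' 30
python3 -m handwheel '[[0,0,0,0,0.4],[0,0,0,0,0.4],[0,0,0,0,0.4],[0,0,0,0,0.4],[0,0,0,0,0.4]]' 30
python3 -m handwheel '[[0,0,-0.01,0,0.4],[0,0,-0.02,0,0.4],[0,0,-0.04,0,0.4],[0,0,-0.05,0,0.4],[0,0,-0.02,0,0.4],[0,0,0,0,0.4],[0,0,0,0,0.4]]'
python3 - <<'E'
from h import *
f=bot.grab_frame("wrist");cv2.imwrite("pics/w15.png",f[:,:,::-1])
go(.5266,.4146,.15,.1865)
E
```

```text
clock: 35.48
tcp_pos: [0.4452, 0.2037, 0.0147]
orientation: [3.141, 0.001, 0.188]
wrist_force: [0.5, -1.2, 0.0]
gripper_width: 1.0
grip_force: 0.0
clock: 36.1
tcp_pos: [0.4468, 0.2042, 0.0165]
orientation: [-3.141, -0.002, 0.187]
wrist_force: [-0.7, -0.2, 6.2]
gripper_width: 0.65
grip_force: 32.6
clock: 36.98
tcp_pos: [0.4448, 0.2036, 0.1541]
orientation: [3.141, 0.002, 0.186]
wrist_force: [0.1, -1.2, -0.5]
gripper_width: 0.648
grip_force: 32.0
go: d [ 0.1198 -0.1922  0.0032] turn -0.0001 | tcp [0.4445 0.2035 0.1536] yaw 0.1864 t 37.02 F [-0.1 -0.1 -1.2] w 0.654 g 32.0
```

```bash
python3 -m handwheel '[[0.0075,-0.012,0,0,0.4],[0.015,-0.024,0,0,0.4],[0.015,-0.024,0,0,0.4],[0.015,-0.024,0,0,0.4],[0.015,-0.024,0,0,0.4],[0.015,-0.024,0,0,0.4],[0.015,-0.024,0,0,0.4],[0.015,-0.024,0,0,0.4],[0.0073,-0.0122,0,0,0.4],[0,0,0,0,0.4],[0,0,0.03,0,0.4],[0,0,0.03,0,0.4],[0,0,0.02,0,0.4],[0,0,0,0,0.4],[0,0,0,0,0.4]]'
python3 - <<'E'
from h import *
c=bot.calibration("wrist");s=bot.get_state();f=bot.grab_frame("wrist");cv2.imwrite("pics/w16.png",f[:,:,::-1])
h=cv2.cvtColor(f,cv2.COLOR_RGB2HSV);b=f[:,320].astype(int);print([(r,b[r].tolist()) for r in range(0,60,4)])
y=s["orientation"][2];R=np.array([[np.cos(y),np.sin(y)],[np.sin(y),-np.cos(y)]])
print("rows at tool x 40..60 mm",[(d,proj(c,np.r_[s["tcp_pos"][:2]+R[0]*d/1000,s["tcp_pos"][2]+.0285])[0].round(0).tolist()) for d in(46,51,56,61,66)])
go(.5266,.4146,.0485,.1865)
E
```

```text
clock: 38.9
tcp_pos: [0.5285, 0.4152, 0.0765]
orientation: [-3.141, -0.002, 0.186]
wrist_force: [-0.2, -0.1, 0.4]
gripper_width: 0.656
grip_force: 32.0
[(0, [220, 174, 122]), (4, [220, 175, 122]), (8, [224, 180, 128]), (12, [225, 180, 126]), (16, [231, 189, 132]), (20, [228, 184, 129]), (24, [174, 138, 97]), (28, [151, 120, 83]), (32, [145, 114, 81]), (36, [142, 112, 79]), (40, [150, 117, 82]), (44, [159, 125, 88]), (48, [159, 125, 86]), (52, [162, 127, 89]), (56, [160, 126, 88])]
rows at tool x 40..60 mm [(46, [322.0, 161.0]), (51, [322.0, 146.0]), (56, [322.0, 130.0]), (61, [322.0, 114.0]), (66, [322.0, 98.0])]
go: d [-0.0023  0.0004  0.0284] turn -0.0001 | tcp [0.5287 0.4154 0.0769] yaw 0.1864 t 38.95 F [ 0.4 -0.1 -0.1] w 0.652 g 32.0
```

```bash
python3 -c "
import cv2
f=cv2.imread('pics/w16.png')[:,:,::-1];print([(r,f[r,321].tolist()) for r in range(90,160,4)])"
python3 -m handwheel '[[-0.001,0,0.01,0,0.4],[0,0,0.008,0,0.4],[0,0,0.004,0,0.4],[0,0,0.003,0,0.4],[0,0,0,0,0.4]]'
```

```text
[(90, [67, 67, 69]), (94, [67, 64, 68]), (98, [69, 68, 70]), (102, [70, 68, 70]), (106, [67, 66, 68]), (110, [65, 65, 66]), (114, [68, 68, 70]), (118, [70, 69, 72]), (122, [65, 65, 66]), (126, [68, 67, 69]), (130, [94, 92, 89]), (134, [127, 121, 115]), (138, [173, 165, 157]), (142, [223, 216, 204]), (146, [223, 215, 204]), (150, [223, 215, 204]), (154, [223, 217, 205]), (158, [221, 214, 203])]
clock: 39.58
tcp_pos: [0.5268, 0.4148, 0.0502]
orientation: [-3.142, -0.0, 0.187]
wrist_force: [0.8, 0.3, -0.4]
gripper_width: 0.652
grip_force: 32.0
```

```bash
python3 -m handwheel '[[0.001,0,0.001,0,0.4],[0,0,0.001,0,0.4],[0,0,0,0,0.4]]'
python3 -m handwheel '[[0,0,0.001,0,0.4],[0,0,0.0007,0,0.4],[0,0,0,0,0.4]]'
```

```text
clock: 39.95
tcp_pos: [0.5279, 0.4151, 0.0496]
orientation: [-3.141, -0.0, 0.187]
wrist_force: [-2.6, -1.6, 7.2]
gripper_width: 0.65
grip_force: 32.7
clock: 40.33
tcp_pos: [0.5279, 0.4151, 0.0495]
orientation: [3.142, -0.0, 0.187]
wrist_force: [-8.6, -5.9, 16.6]
gripper_width: 0.652
grip_force: 33.8
```

Contact is made. I back off the press, release, rise and check all four numerically.

```bash
python3 -m handwheel '[[0,0,-0.0018,0,0.4],[0,0,0,0,0.7],[0,0,0,0,0.8],[0,0,0,0,1],[0,0,0,0,1],[0,0,-0.03,0,1],[0,0,-0.05,0,1],[0,0,-0.06,0,1],[0,0,-0.05,0,1],[0,0,0,0,1],[0,0,0,0,1],[0,0,0,0,1]]'
python3 - <<'E'
from h import *
c=bot.calibration("wrist");f=bot.grab_frame("wrist");cv2.imwrite("pics/w17.png",f[:,:,::-1])
h=cv2.cvtColor(cv2.GaussianBlur(f,(3,3),0),cv2.COLOR_RGB2HSV);m=cv2.inRange(h,np.array((0,0,120)),np.array((180,40,255)));m[:60]=0;m[280:]=0;m[:,:250]=0;m[:,390:]=0
cs,_=cv2.findContours(m,cv2.RETR_EXTERNAL,cv2.CHAIN_APPROX_NONE);k=max(cs,key=cv2.contourArea);print("foam",rectw(c,k,.077),cv2.boundingRect(k),"wheel .5266 .4146")
A=bot.calibration("scene");S=bot.grab_frame("scene");cv2.imwrite("pics/scene17.png",S[:,:,::-1])
T=bot.grab_frame("top");B=bot.calibration("top");cv2.imwrite("pics/top17.png",T[:,:,::-1])
print("weight handle",rectw(B,blob(T,(0,130,60),(8,255,255),(270,110,340,165)),.064),"tray .678 .008")
k,_=tape(B,T,.039,(395,160,480,220));print("caul top",rectw(B,k,.039),"rest .509 -.3915 -1.297")
for i,cc,r in((S,A,(165,195,230,245)),(T,B,(365,85,410,135))):
    pass
S0=cv2.imread("pics/scene0.png")[:,:,::-1]
for nm,(x0,y0,x1,y1) in(("mug",(175,195,235,250)),("can",(330,312,380,370))):
    print(nm,"mean change",np.abs(S[y0:y1,x0:x1].astype(int)-S0[y0:y1,x0:x1]).mean().round(2))
# cardboard on rack in scene & top views
for n,i,cc,r in(("scene",S,A,(262,145,346,212)),("top",T,B,(318,185,394,232))):
    i0=cv2.imread(f"pics/{n}0.png")[:,:,::-1];x0,y0,x1,y1=r
    d=cv2.GaussianBlur(cv2.absdiff(i,i0.copy()),(3,3),0).max(2);m=np.zeros_like(d);m[y0:y1,x0:x1]=(d[y0:y1,x0:x1]>22)*255
    m=cv2.morphologyEx(m,cv2.MORPH_CLOSE,np.ones((7,7),np.uint8));m=cv2.morphologyEx(m,cv2.MORPH_OPEN,np.ones((5,5),np.uint8))
    cs,_=cv2.findContours(m,cv2.RETR_EXTERNAL,cv2.CHAIN_APPROX_NONE);k=max(cs,key=cv2.contourArea);print(n,"cardboard",rectw(cc,k,.057),"rack .448 -.144 -1.52")
print({a:np.round(v,3) for a,v in bot.get_state().items() if a in("clock","tcp_pos","gripper_width","grip_force")})
E
```

```text
clock: 41.82
tcp_pos: [0.5268, 0.4143, 0.2359]
orientation: [3.14, 0.004, 0.186]
wrist_force: [-0.3, -0.0, -1.0]
gripper_width: 1.001
grip_force: 0.0
foam [0.523  0.4214 0.1119 0.08   0.3908] (265, 112, 97, 126) wheel .5266 .4146
weight handle [0.6748 0.0076 0.0847 0.025  1.3722] tray .678 .008
caul top [ 0.5078 -0.3917  0.1769  0.056  -1.2985] rest .509 -.3915 -1.297
mug mean change 13.51
can mean change 13.73
scene cardboard [ 0.463  -0.1398  0.1678  0.0945 -1.5252] rack .448 -.144 -1.52
top cardboard [ 0.4459 -0.1434  0.1479  0.0598  1.5613] rack .448 -.144 -1.52
{'clock': np.float64(41.975), 'tcp_pos': array([0.527, 0.415, 0.237]), 'grip_force': np.float64(0.0), 'gripper_width': np.float64(0.998)}
```

Run:
```python
from h import *
c=bot.calibration("wrist");f=cv2.imread("pics/w17.png")[:,:,::-1]
g=cv2.GaussianBlur(f,(3,3),0);h=cv2.cvtColor(g,cv2.COLOR_RGB2HSV).astype(int)
for r in range(100,260,20):print(r," ".join(str(h[r,x,2]) for x in range(256,392,6)))
m=(h[:,:,2]>145)&(h[:,:,1]<60);m=m.astype(np.uint8)*255;m[:60]=0;m[280:]=0;m[:,:250]=0;m[:,390:]=0
m=cv2.morphologyEx(m,cv2.MORPH_OPEN,np.ones((9,9),np.uint8))
cs,_=cv2.findContours(m,cv2.RETR_EXTERNAL,cv2.CHAIN_APPROX_NONE);k=max(cs,key=cv2.contourArea);print("foam",rectw(c,k,.077),cv2.boundingRect(k),"expected px",proj(c,[.5266,.4146,.077]))
for n,bs in(("scene",((175,195,235,250),(330,312,380,370))),("top",((365,85,410,140),(205,88,245,132)))):
    a=cv2.cvtColor(cv2.imread(f"pics/{n}0.png"),6);b=cv2.cvtColor(cv2.imread(f"pics/{n}17.png"),6)
    for x0,y0,x1,y1 in bs:
        q=cv2.matchTemplate(b[y0-12:y1+12,x0-12:x1+12],a[y0:y1,x0:x1],cv2.TM_CCOEFF_NORMED);_,v,_,l=cv2.minMaxLoc(q);print(n,"shift px",l[0]-12,l[1]-12,round(v,3))
```

```text
100 217 98 95 117 82 58 57 58 73 59 58 58 57 57 56 56 59 107 60 56 86 142 142
120 152 94 94 61 56 56 59 144 192 192 193 193 193 193 146 53 56 58 58 56 59 73 58
140 94 94 94 157 95 109 189 191 198 190 191 195 200 190 191 191 96 61 65 57 57 90 97
160 94 95 132 96 95 113 232 231 232 231 231 232 232 232 227 205 106 55 55 74 55 56 89
180 94 96 154 96 96 99 231 232 232 231 232 232 232 232 231 232 116 54 50 54 48 49 49
200 96 99 99 99 146 96 231 231 232 232 232 232 232 232 231 232 134 124 73 47 48 47 60
220 97 104 111 94 95 96 144 232 232 232 231 232 231 231 232 222 91 91 91 148 50 82 106
240 213 208 201 195 142 93 93 104 143 136 144 152 122 116 93 90 96 167 179 178 184 183 190
foam [0.5258 0.4159 0.1115 0.0564 0.2086] (287, 113, 65, 124) expected px [[320.83675468 176.83735224]]
scene shift px 0 0 0.995
scene shift px 0 0 0.997
top shift px 0 0 0.992
top shift px 0 0 0.995
```

The foam is within 2 mm of the axis, the other three are in place, and the mug and can are unshifted, so I hand in.

```bash
python3 -c "
from plant import bot
print(bot.close_job())"
```

```text
the job is handed in; nothing more can be done
None
```

The job is handed in at about 42 s: weight in its tray, caul across the battens, cardboard along the rack and foam on the turntable, each measured within about 5 mm of its target, with the mug and can unmoved; no verdict was returned.

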